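Wedge the rocking run-out stand

ROBOT

A 7-joint arm with a two-finger parallel gripper is mounted at the origin on the work surface. World frame = base frame: x ahead of the robot, y to its left, z up, the work surface at z = 0. Lengths are in m, angles in rad, forces in N, time in s.
With the tool pointing down it reaches from about 0.4 to 0.875 m from the base axis. Payload 19.3 kg.
Tool frame: the origin (TCP) lies midway between the tips of the shut fingers; the grasp point (between the pads) lies 19 mm behind it; z points along the fingers, y is the direction in which the jaws open and shut (so a half turn about z gives the same grasp; the last joint's range is limited). The gripper opens to 85 mm and grips with 20 to 120 N. Pads are 22 mm wide; open, the fingers measure 114 mm over their backs; the gripper's body (76 mm by 85 mm) begins 54 mm behind the grasp point. The pads swing forward as they close: fully open they stand 13 mm farther back than shut.
Start: joints at [1.225, 0.521, -0.036, 1.599, 0.021, 1.021, -0.113], TCP at [0.17, -0.601, 0.202] pointing down, gripper open.
Joint ranges: [-2.91, 2.91], [-0.3, 2.13], [-1.5, 1.42], [0.17, 2.43], [-1.26, 4.41], [0.16, 1.93], [-2.52, 2.52]. Speed limits (rad/s): [1.89, 1.89, 2.39, 2.39, 3.01, 3.01, 3.01].

INTERFACE

Orientations are given as [roll, pitch, yaw] about the fixed x, y, z axes, in that order (R = Rz(yaw) Ry(pitch) Rx(roll)).
In Python, from workcell import bot, eyes gives the robot as it stands. The module is installed in compiled form; this text tells all that it offers.
- The arm moves only by the shell command python3 -m jog 'ROWS' [FORCE]. ROWS is JSON, a list of rows, each an object with "delta_pos": the shift along the world's x, y, z in mm, a list of three; "spin": the turn about the world's z in rad; "claw": the closure, from 0 (fully open) to 1 (shut). In form: [{"delta_pos": [tx, ty, tz], "spin": spin, "claw": claw}, ...]. A call has 1 to 8 rows; each row is the pose to reach, as a shift and turn from the pose measured when the call began; what a row does not reach only later rows make up. A row lasts 1/10 s, in which the tool goes at most 50 mm and 8.59 degrees, less where a joint would pass 70% of its speed; a pose out of reach is approached as far as the arm can. A call with a gripper value outside its range is refused whole. The fingers move at their own pace and stop on an object; FORCE is the grip in N (left out, the last holds). Time passes only in rows, so rows that repeat a pose let the fingers close. It gives the time, the measured TCP pose, the force and the opening at its end, in the units of the state.
- bot.observe(): the state, without advancing time (a new reading comes with each control period).
- eyes.grab_frame(name): name is "scene" or "top" or "wrist"; returns the picture (480x640x3 uint8, blue, green, red); there is no depth.
- eyes.camera_params(name): a dict with "fx", "fy", "cx", "cy" (pixels), "origin" and "attitude" of the camera in the world. Camera axes: x right, y up, looking along -z (the intrinsics and any distortion apply to the point x, -y, -z); pixel columns grow to the right and rows downward; lengths in m; the calibration is good to about 2 mm. A picture is of the moment at which its call begins: read the wrist's pose just before it. camera_params takes no time and is no camera call; for the wrist camera it gives the pose at the moment of the call.
- bot.job_done(): hands the job in, once; it reports no verdict.
The state is a dict: "clock": time; "qpos": joint angles; "qd": joint speeds; "joint_efforts": joint torques, N m; "position": TCP position; "tool_rot": TCP orientation; "force": force on the tool from outside, world axes, zero at the start; "moment": the same for the moment, N m; "grip_width": finger opening in m.
Only numpy, scipy, OpenCV 4.12 (cv2) and the standard library are available. Lean on these libraries where they do the work, as an engineer would, in place of code of your own. Each camera call takes 0.05 s, during which the arm holds its last target. There are 200 camera calls.

TASK

The green shaft run-out stand has lost the rubber button from one foot and rocks. With the fingertips, push the oak wedge along the bench, thin end first, under that bare foot until it bears snugly and the stand cannot rock; then press down firmly on the corner of the bed right above that foot to prove it stays steady, and let go. Do not pinch the wedge or pick it up, do not lift or shove the stand, and leave the other things on the bench where they lie.

Things in the scene. Friction and masses are not known exactly. Their poses are not given: they have to be found in the camera images.
- stand: Shaft run-out stand, loose, about 3.2 kg. Origin at bench level under the middle; z up, y along the shaft. Green cast bed plate 150 (x) x 290 (y) mm, underside 34, top 50 mm above the bench, on four feet centred at x +-60, y +-130 mm. Three stand on black rubber buttons 10 mm thick; the one at x +60, y -130 has lost its. Level now, but 5 to 7 N down on that corner rocks it 0.1 rad on to the bare foot.
- bare_foot (a point): Centre of the underside of the bare steel foot (30 x 30 mm, square to the stand), 10 mm clear of the bench when the stand is level.
- press_spot (a point): Point on the flat metal top of the bed right above the bare foot, 50 mm above the bench: the place to press down on, within about 25 mm. The bed's edges lie 15 mm beyond it on the stand's +x and -y sides; other parts of the stand are 60 mm or more away. Wedged, it feels solid: lean on it with 10 to 20 N for a moment.
- dial (a point): Centre of the dial indicator, 54 mm across, 150 mm above the bench. With its post (reaching 185 mm up, 30 mm to its -x and +y) it is the stand's tallest part. Below it runs the clamped 25 mm steel shaft along y: axis at x = -22 in the stand's frame, 88 mm up, from y = -100 to 140 mm, on two vee blocks.
- wedge: Plain oak wedge, loose, 65 g, 120 mm long (x), 50 mm wide (y). Origin at the centre of its flat underside. x points to the thin end: 3 mm thick at the toe (x = +60), rising evenly to 23 mm at the butt (x = -60). It lies before the bare foot, toe towards it, a few cm short and a little askew. It is 10 mm thick, and meets the foot's near lower edge, 42 mm behind the toe.
- wedge_toe (a point): Middle of the lower edge of the wedge's thin end.
- wedge_butt (a point): Centre of the upright butt face (50 mm wide, 23 mm high) to be pushed on, 10 mm above the bench. The wedge slides with about 0.5 N; once it meets the foot the push grows to 8 N within some millimetres, which is snug, and friction then keeps it there. Much harder pushing shoves the stand.
- end_bell: Bystander: cast bronze bearing end bell, 108 mm diameter, 40 mm high, origin at the centre of its underside.
- ring_a: Bystander: yellow rubber bumper ring, 104 mm outside, 64 mm inside, 30 mm high, origin at the centre of its underside.
- ring_b: Bystander: a second bumper ring, the same as ring_a.
- labyrinth_seal: Bystander: grey steel labyrinth seal disc, 84 mm diameter, 12 mm high, origin at the centre of its underside.
- mallet: Bystander: copper mallet lying on its side, 270 mm long along x, head 38 mm thick and 80 mm long at x = +120, origin at bench level near the middle of the handle.
Not all that is in view belongs to the job. Of the things like the wedge, leave any that is pink or red; of the rest the larger one is meant.

How it is judged:
By the outcome, as a careful person would: the job done as asked, in the order asked, and still so for the second after the job is handed in, with the robot touching nothing.
It also fails if it takes over 58 s, if anything falls off the work surface, if the arm or the gripper's body presses on something with over 40 N, if the wrist force passes 120 N, or if a joint passes its speed limit or range.

## Working session

There is one attempt and no reset: what is moved stays moved. The work goes in short steps, Python scripts to look and compute and a shell command to move; the robot and the scene stay as the last step left them, time stands still between calls to the robot, and variables do not carry over. Pictures are saved under pics/ and viewed, about 8 in all and at most 12, crops included, and the job is handed in when it is done.

```bash
mkdir -p pics; python3 - <<'E'
from workcell import bot,eyes
import cv2,numpy as np
for n in("top","scene"):
    cv2.imwrite(f"pics/{n}0.png",eyes.grab_frame(n)); print(n,eyes.camera_params(n))
s=bot.observe();print({k:np.round(v,3).tolist() for k,v in s.items()})
E
```

```text
top {'fx': 611.5089684169036, 'fy': 611.5089684169036, 'cx': 325.9550588856411, 'cy': 245.35259886487336, 'origin': array([0.2156894 , 0.0497162 , 1.82257644]), 'attitude': array([ 0.15990589, -0.01382829, -1.5783921 ])}
scene {'fx': 472.45511636940637, 'fy': 472.45511636940637, 'cx': 319.9900347327451, 'cy': 240.17601793477294, 'origin': array([ 0.82378907, -0.48527059,  1.09130828]), 'attitude': array([ 0.56036406, -0.01593766,  0.57288161])}
{'clock': 0.1, 'qpos': [1.225, 0.522, -0.036, 1.6, 0.021, 1.021, -0.113], 'qd': [0.0, -0.003, -0.0, -0.003, 0.001, 0.001, 0.001], 'joint_efforts': [0.006, -92.849, 1.985, -37.053, 0.018, 0.005, 0.0], 'position': [0.17, -0.601, 0.202], 'tool_rot': [-3.141, 0.0, 0.276], 'force': [0.084, -0.006, -0.359], 'moment': [-0.009, -0.062, -0.016], 'grip_width': 0.086}
```

View pics/top0.png

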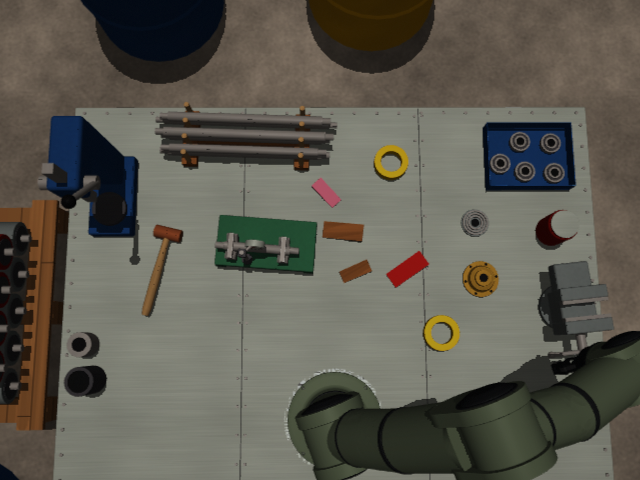

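View pics/scene0.png

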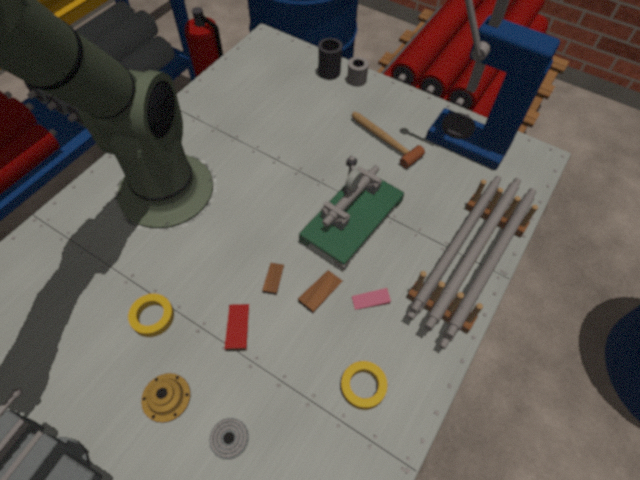

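Candidates in the top view: pink (326,192) and red (407,268) are ruled out by colour. Of the small brown one (355,271) and the large brown one (343,231), I choose the large one at (343,231). In the scene view that is (320,291). It lies at the bed's right end.

```bash
cat > h.py <<'E'
import cv2,numpy as np
from scipy.spatial.transform import Rotation as R
from workcell import bot,eyes
def ray(p,uv):
    uv=np.atleast_2d(uv).astype(float)
    d=np.c_[(uv[:,0]-p['cx'])/p['fx'],-(uv[:,1]-p['cy'])/p['fy'],-np.ones(len(uv))]
    return d@R.from_euler('xyz',p['attitude']).as_matrix().T
def cast(p,uv,z):
    d=ray(p,uv);o=np.array(p['origin']);z=np.broadcast_to(z,len(d))
    return o+d*((z-o[2])/d[:,2])[:,None]
def proj(p,X):
    c=(np.atleast_2d(X)-p['origin'])@R.from_euler('xyz',p['attitude']).as_matrix()
    return np.c_[p['cx']-p['fx']*c[:,0]/c[:,2],p['cy']+p['fy']*c[:,1]/c[:,2]]
def green(im):
    h=cv2.cvtColor(im,cv2.COLOR_BGR2HSV);return cv2.inRange(h,(60,90,30),(90,255,255))
def wood(im):
    h=cv2.cvtColor(im,cv2.COLOR_BGR2HSV);return cv2.inRange(h,(4,90,40),(16,230,255))
def blobs(m,lo):
    c,_=cv2.findContours(m,cv2.RETR_EXTERNAL,cv2.CHAIN_APPROX_NONE)
    return [x for x in c if cv2.contourArea(x)>lo]
def quad(c):
    return cv2.boxPoints(cv2.minAreaRect(c))
E
python3 - <<'E'
from h import *
np.set_printoptions(precision=4,suppress=True)
for n in("top","scene"):
    p=eyes.camera_params(n);im=cv2.imread(f"pics/{n}0.png")
    for nm,m,z in(("green",green(im),.05),("wood",wood(im),.012)):
        for c in blobs(m,150):
            q=quad(c);X=cast(p,q,z)
            if 0.2<X[:,0].mean()<.9 and abs(X[:,1].mean())<.4:
                e=np.linalg.norm(np.diff(X[:3,:2],axis=0),axis=1)
                print(n,nm,q.mean(0),cv2.contourArea(c),"C",X.mean(0)[:2],"edges",e);print(X[:,:2].tolist())
im=cv2.imread("pics/top0.png");cv2.imwrite("pics/crop.png",cv2.resize(im[170:300,200:440],None,fx=3.3,fy=3.3,interpolation=cv2.INTER_CUBIC))
E
```

```text
top green [229.5061 257.4451] 203.0 C [0.4672 0.305 ] edges [0.0471 0.0841]
[[0.4486402043508256, 0.3487673586370468], [0.49557386533346515, 0.3446086414262329], [0.48572774253907647, 0.2611003055760205], [0.43884399807571983, 0.26560949884244045]]
top green [265.8323 243.1794] 2877.0 C [0.5093 0.1994] edges [0.1488 0.289 ]
[[0.44693184581150613, 0.34649300110309206], [0.5955178242284054, 0.3383265027947882], [0.5715369291168253, 0.050311491229398826], [0.4232289379501314, 0.06227093346659819]]
top wood [355.0258 270.933 ] 348.0 C [ 0.4299 -0.0637] edges [0.0911 0.038 ]
[[0.42901865663598543, -0.014560911368156772], [0.46562819015740287, -0.09798347606211419], [0.43062948098588305, -0.11274097460575366], [0.39426137351365487, -0.029504604940128264]]
top wood [342.6189 230.6926] 606.0 C [ 0.552  -0.0281] edges [0.0511 0.1211]
[[0.5325033047250971, 0.03447921351298859], [0.5833199443109033, 0.029593757869140945], [0.5715666536020827, -0.09091106398929716], [0.5208041282288244, -0.08549329899837402]]
scene green [351.6576 214.5214] 2621.5 C [0.5095 0.1969] edges [0.3146 0.1611]
[[0.4290191559304372, 0.059894478195158085], [0.44361480597778763, 0.37420067387387473], [0.5969843511247341, 0.3248561233004508], [0.568228198404175, 0.028677446641709292]]
scene wood [320.  290.5] 743.5 C [ 0.5525 -0.0318] edges [0.1166 0.0518]
[[0.5193059769293, -0.08292140036505591], [0.5367182793518819, 0.032337671491808384], [0.586560186614447, 0.018097223322736833], [0.5675274431843309, -0.09479167022677021]]
scene wood [272.5643 277.8839] 349.0 C [ 0.4311 -0.0689] edges [0.0847 0.0367]
[[0.4303129112355157, -0.113141159451491], [0.3973886206019765, -0.03514208016725451], [0.43260164034904, -0.02469426272298758], [0.46413457743675984, -0.10276380273906366]]
```

View pics/crop.png

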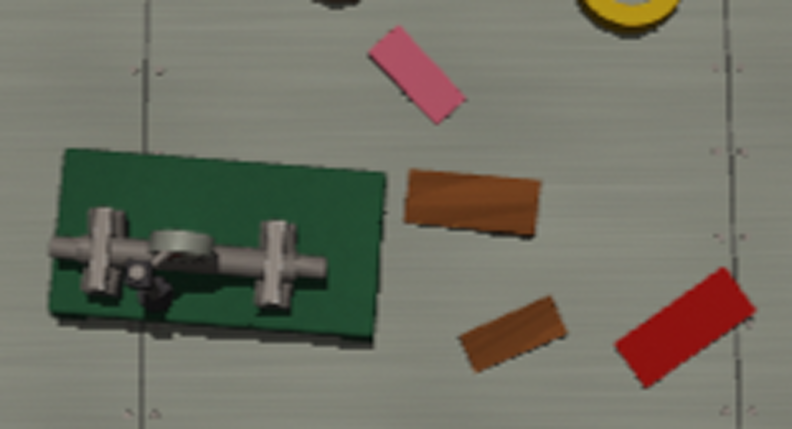

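The crop shows the large oak wedge at top-view (343,231). It is 121 x 51 mm and its toe points at the bed's bare-foot corner near (0.558, 0.065). I'll move in for a closer look, with the jaws part-shut so that both fingertips can push flat on the butt.

```bash
python3 -m jog '[{"delta_pos":[25,30,10],"spin":0.14,"claw":0.75},{"delta_pos":[50,65,15],"spin":0.28,"claw":0.75},{"delta_pos":[75,100,20],"spin":0.42,"claw":0.75},{"delta_pos":[100,135,25],"spin":0.56,"claw":0.75},{"delta_pos":[130,170,30],"spin":0.7,"claw":0.75},{"delta_pos":[155,205,35],"spin":0.84,"claw":0.75},{"delta_pos":[180,235,35],"spin":0.98,"claw":0.75},{"delta_pos":[205,270,35],"spin":1.1,"claw":0.75}]' 20
python3 -m jog '[{"delta_pos":[25,35,0],"spin":0.05,"claw":0.75},{"delta_pos":[50,70,0],"spin":0.1,"claw":0.75},{"delta_pos":[80,105,0],"spin":0.1,"claw":0.75},{"delta_pos":[110,140,0],"spin":0.1,"claw":0.75},{"delta_pos":[140,170,0],"spin":0.1,"claw":0.75},{"delta_pos":[165,200,0],"spin":0.1,"claw":0.75},{"delta_pos":[165,200,0],"spin":0.1,"claw":0.75},{"delta_pos":[165,200,0],"spin":0.1,"claw":0.75}]'
python3 - <<'E'
from h import *
p=eyes.camera_params("wrist");print(p);s=bot.observe();print(s['position'],s['tool_rot'],s['grip_width'],s['qpos'])
cv2.imwrite("pics/w1.png",eyes.grab_frame("wrist"))
E
```

```text
clock: 0.9
position: [0.3757, -0.33, 0.2366]
tool_rot: [-3.141, 0.0, 1.381]
force: [1.6, -0.8, 0.6]
grip_width: 0.0214
clock: 1.7
position: [0.5407, -0.1292, 0.2361]
tool_rot: [-3.14, 0.0, 1.483]
force: [-0.2, -1.1, -0.5]
grip_width: 0.0214
{'fx': 432.0201769993637, 'fy': 432.0201769993637, 'cx': 319.9130877678182, 'cy': 241.45759233307115, 'origin': array([ 0.54797554, -0.05633475,  0.40845415]), 'attitude': array([-0.2941675 ,  0.0032877 , -0.08831983])}
[ 0.54074092 -0.12924355  0.23606147] [-3.13972840e+00  1.85747040e-04  1.48272498e+00] 0.02135303988511249 [ 0.49552203  0.4119421  -0.49720163  1.72447582  0.2204467   1.06283111
 -0.16294872]
```

View pics/w1.png

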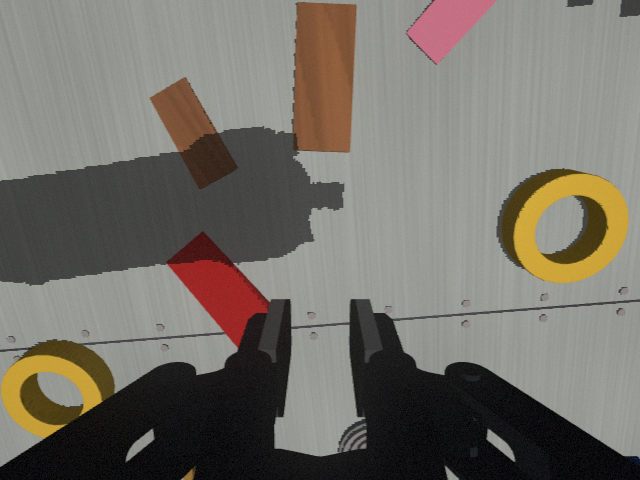

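The wrist view shows the wedge: toe edge at row 3 and butt edge at row 152, columns 295–356. Red, pink, and the small brown piece are separate. I'll go 90 mm on so the bed corner comes into view too.

```bash
python3 -m jog '[{"delta_pos":[2,35,10],"spin":0,"claw":0.75},{"delta_pos":[5,70,30],"spin":0,"claw":0.75},{"delta_pos":[8,90,30],"spin":0,"claw":0.75},{"delta_pos":[8,90,30],"spin":0,"claw":0.75},{"delta_pos":[8,90,30],"spin":0,"claw":0.75}]'
python3 - <<'E'
from h import *
np.set_printoptions(precision=4,suppress=True)
p=eyes.camera_params("wrist");im=eyes.grab_frame("wrist");cv2.imwrite("pics/w2.png",im)
for nm,m,z in(("green",green(im),.05),("wood",wood(im),.012)):
    for c in blobs(m,1500):
        q=cv2.approxPolyDP(cv2.convexHull(c),6,True)[:,0];print(nm,q.tolist());
        print(cast(p,q,z)[:,:2].tolist())
E
```

```text
clock: 2.25
position: [0.5479, -0.0415, 0.2661]
tool_rot: [-3.14, 0.001, 1.48]
force: [0.6, -0.7, -0.2]
grip_width: 0.0217
green [[339, 0], [338, 86], [167, 88], [157, 0]]
[[0.5769418387060133, 0.1144803703966997], [0.5710204453317629, 0.04968830276602197], [0.4263290685867578, 0.061308335593305875], [0.4312339184761621, 0.1278861283385932]]
wood [[201, 173], [247, 247], [216, 267], [172, 190]]
[[0.431808697659432, -0.01675936288642671], [0.466274783885708, -0.09667529487356176], [0.4307036380164477, -0.1156277343167572], [0.4001072883837954, -0.030849817803028506]]
wood [[302, 111], [351, 113], [346, 237], [298, 235]]
[[0.536927592548474, 0.0323655523828123], [0.5829021586278079, 0.026352991044245704], [0.5692286044131746, -0.0951190115757294], [0.5202908715260893, -0.08855556188640436]]
wood [[600, 1], [564, 41], [521, 43], [524, 0]]
[[0.807793113316313, 0.10075498228614585], [0.7786294660676757, 0.07103688208171821], [0.7401193310267489, 0.07290681542800785], [0.7412222894172593, 0.10766964973577821]]
```

View pics/w2.png

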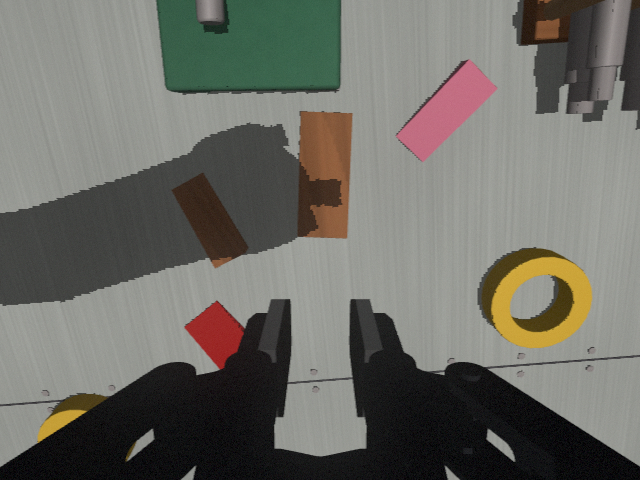

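```bash
python3 - <<'E'
from h import *
np.set_printoptions(precision=4,suppress=True)
p=eyes.camera_params("wrist");T=cast(p,[[301,110.5],[352,112.5]],.003)[:,:2];B=cast(p,[[297.5,235.5],[347,237.5]],.023)[:,:2]
t=T.mean(0);b=B.mean(0);d=t-b;print("toe",t,"butt",b,"len",np.hypot(*d),"heading",np.arctan2(d[1],d[0]),"w",np.linalg.norm(T[1]-T[0]),np.linalg.norm(B[1]-B[0]), "butt normal",np.arctan2(*(B[1]-B[0])[::-1])+np.pi/2)
sy=-.081;f=np.array([.5577,.0651]);u=np.array([-np.sin(sy),np.cos(sy)]);r=np.array([u[1],-u[0]])
n=d/np.hypot(*d)
print("stand heading",np.arctan2(u[1],u[0]),"toe rel foot along,lat",(t-f)@u,(t-f)@r,"butt",(b-f)@u,(b-f)@r)
for s in(.011+.02,):print("tcp start",b-n*s)
print("goal butt",f-u*(.015+.078))
E
```

```text
toe [0.56   0.0293] butt [ 0.5451 -0.0896] len 0.11985027009915915 heading 1.4461317327734065 w 0.049243513009066174 0.049605354188976984 butt normal 1.438031317523045
stand heading 1.4897963267948966 toe rel foot along,lat -0.03547668097047285 0.0052254318728422984 butt -0.15521271615236512 -6.118734966109449e-06
tcp start [ 0.5413 -0.1204]
goal butt [ 0.5502 -0.0276]
```

```bash
python3 -m jog '[{"delta_pos":[-2,-44,0],"spin":0.01,"claw":0.75},{"delta_pos":[-4,-87,-10],"spin":0.01,"claw":0.75},{"delta_pos":[-4,-87,-55],"spin":0.01,"claw":0.75},{"delta_pos":[-4,-87,-100],"spin":0.01,"claw":0.75},{"delta_pos":[-4,-87,-145],"spin":0.01,"claw":0.75},{"delta_pos":[-4,-87,-190],"spin":0.01,"claw":0.75},{"delta_pos":[-4,-87,-230],"spin":0.01,"claw":0.75},{"delta_pos":[-4,-87,-230],"spin":0.01,"claw":0.75}]'
python3 -c "
from h import *
cv2.imwrite('pics/s1.png',eyes.grab_frame('wrist'))"
```

```text
clock: 3.1
position: [0.5403, -0.1299, 0.0317]
tool_rot: [-3.132, 0.001, 1.488]
force: [-0.2, 0.7, 0.4]
grip_width: 0.0213
```

```bash
python3 -m jog '[{"delta_pos":[4,1,-12],"spin":0,"claw":0.75},{"delta_pos":[4,1,-24],"spin":0,"claw":0.75},{"delta_pos":[4,1,-24],"spin":0,"claw":0.75},{"delta_pos":[4,1,-24],"spin":0,"claw":0.75}]'
python3 -m jog '[{"delta_pos":[1,10,0],"spin":0,"claw":0.75},{"delta_pos":[2,20,0],"spin":0,"claw":0.75},{"delta_pos":[2,26,0],"spin":0,"claw":0.75},{"delta_pos":[2,30,0],"spin":0,"claw":0.75},{"delta_pos":[3,35,0],"spin":0,"claw":0.75},{"delta_pos":[3,40,0],"spin":0,"claw":0.75},{"delta_pos":[3,40,0],"spin":0,"claw":0.75}]'
python3 - <<'E'
from h import *
p=eyes.camera_params("wrist");im=eyes.grab_frame("wrist");cv2.imwrite("pics/w3.png",im)
E
```

```text
clock: 3.55
position: [0.5463, -0.1289, 0.0111]
tool_rot: [-3.136, 0.001, 1.488]
force: [0.4, 0.9, 0.3]
grip_width: 0.0215
clock: 4.25
position: [0.5494, -0.088, 0.0112]
tool_rot: [-3.136, 0.001, 1.489]
force: [-0.1, -0.0, 0.6]
grip_width: 0.0217
```

View pics/w3.png

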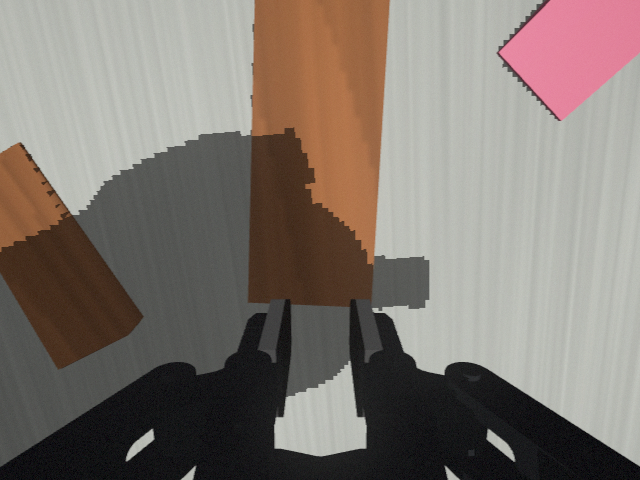

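The wedge butt edge is at rows 302–306, columns 248–372, right at the fingertips. It sits about 4 mm left of the finger centre and is nearly square. I'll back off slightly, shift, lower, and push on.

```bash
python3 -m jog '[{"delta_pos":[0,-5,0],"spin":0,"claw":0.75},{"delta_pos":[-4,-5,-5],"spin":0,"claw":0.75},{"delta_pos":[-4,-5,-5],"spin":0,"claw":0.75},{"delta_pos":[-3,5,-5],"spin":0,"claw":0.75},{"delta_pos":[-3,12,-5],"spin":0,"claw":0.75},{"delta_pos":[-2,18,-5],"spin":0,"claw":0.75},{"delta_pos":[-2,24,-5],"spin":0,"claw":0.75},{"delta_pos":[-2,24,-5],"spin":0,"claw":0.75}]'
python3 - <<'E'
from h import *
np.set_printoptions(precision=4,suppress=True)
p=eyes.camera_params("wrist");im=eyes.grab_frame("wrist");cv2.imwrite("pics/w4.png",im)
p2=eyes.camera_params("top");i2=eyes.grab_frame("top");cv2.imwrite("pics/t4.png",i2)
E
```

```text
clock: 5.1
position: [0.5475, -0.0633, 0.0062]
tool_rot: [-3.136, 0.001, 1.49]
force: [-0.4, -0.3, 0.1]
grip_width: 0.0216
```

View pics/w4.png

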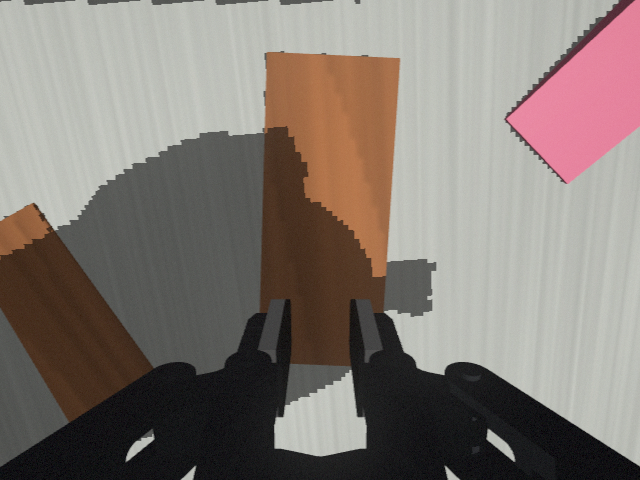

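```bash
python3 - <<'E'
from h import *
np.set_printoptions(precision=4,suppress=True)
p=eyes.camera_params("wrist");s=bot.observe();print(s['position'])
print("toe",cast(p,[[266,53],[400,58]],.003)[:,:2],"butt top",cast(p,[[292,363],[348,365]],.023)[:,:2])
for dz in(0,.005,.01,.015,.02):
    X=np.array(s['position'])+[0,0,dz];print(dz,proj(p,X),cast(p,[[281,299]],X[2]),cast(p,[[360,299]],X[2]))
E
```

```text
[ 0.5474 -0.0646  0.0062]
toe [[0.5351 0.0307]
 [0.585  0.0248]] butt top [[ 0.5341 -0.0897]
 [ 0.557  -0.0924]]
0 [[319.5987 288.161 ]] [[ 0.5302 -0.0683  0.0062]] [[ 0.5645 -0.071   0.0062]]
0.005 [[319.5004 292.8612]] [[ 0.531  -0.0661  0.0112]] [[ 0.5642 -0.0687  0.0112]]
0.01 [[319.3967 297.816 ]] [[ 0.5317 -0.0638  0.0162]] [[ 0.5639 -0.0664  0.0162]]
0.015 [[319.2873 303.0467]] [[ 0.5324 -0.0616  0.0212]] [[ 0.5636 -0.0641  0.0212]]
0.02 [[319.1716 308.5769]] [[ 0.5331 -0.0594  0.0262]] [[ 0.5633 -0.0618  0.0262]]
```

The wedge has not moved: its toe is still at y≈0.028 and its butt at y≈-0.09. The part-open fingers stand back from the TCP and have passed above it. I'll lift, retreat, shut the fingers, and push with the shut tips.

```bash
python3 -m jog '[{"delta_pos":[0,0,20],"spin":0,"claw":0.75},{"delta_pos":[0,0,40],"spin":0,"claw":0.75},{"delta_pos":[-2,-35,40],"spin":0,"claw":1},{"delta_pos":[-4,-66,40],"spin":0,"claw":1},{"delta_pos":[-4,-66,40],"spin":0,"claw":1},{"delta_pos":[-4,-66,40],"spin":0,"claw":1},{"delta_pos":[-4,-66,25],"spin":0,"claw":1},{"delta_pos":[-4,-66,15],"spin":0,"claw":1}]'
python3 -m jog '[{"delta_pos":[0,0,-8],"spin":0,"claw":1},{"delta_pos":[0,0,-14],"spin":0,"claw":1},{"delta_pos":[0,0,-14],"spin":0,"claw":1}]'
python3 - <<'E'
from h import *
p=eyes.camera_params("wrist");im=eyes.grab_frame("wrist");cv2.imwrite("pics/w5.png",im)
E
```

```text
clock: 6.0
position: [0.5431, -0.1296, 0.0199]
tool_rot: [-3.135, 0.001, 1.49]
force: [-0.2, 0.2, 0.9]
grip_width: -0.0003
clock: 6.3
position: [0.5426, -0.1291, 0.0049]
tool_rot: [-3.133, 0.001, 1.491]
force: [0.7, 0.7, 0.1]
grip_width: -0.0003
```

View pics/w5.png

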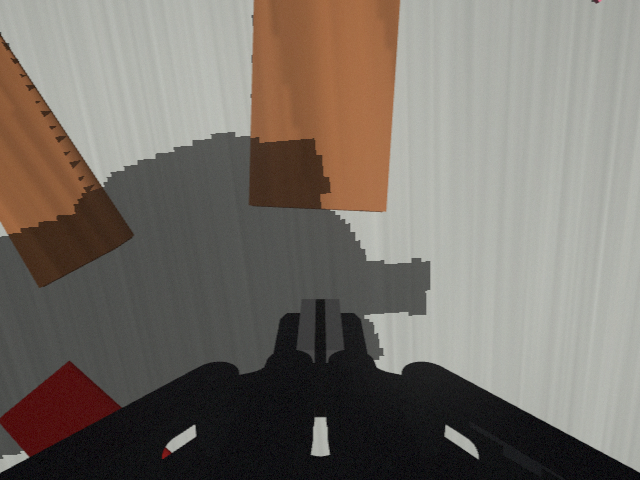

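Shut tips show at (320,299) and the butt centre at about (318,208), so they are lined up. Now I'll push.

```bash
python3 -m jog '[{"delta_pos":[1,12,3],"spin":0,"claw":1},{"delta_pos":[2,24,3],"spin":0,"claw":1},{"delta_pos":[2,30,3],"spin":0,"claw":1},{"delta_pos":[3,36,3],"spin":0,"claw":1},{"delta_pos":[3,42,3],"spin":0,"claw":1},{"delta_pos":[4,48,3],"spin":0,"claw":1},{"delta_pos":[4,54,3],"spin":0,"claw":1},{"delta_pos":[4,54,3],"spin":0,"claw":1}]'
cat > look.py <<'E'
from h import *
import sys
np.set_printoptions(precision=4,suppress=True)
p=eyes.camera_params("wrist");im=eyes.grab_frame("wrist");cv2.imwrite(f"pics/{sys.argv[1]}.png",im)
s=bot.observe();print(s['clock'],s['position'],s['force'])
for c in blobs(wood(im),3000):
    q=cv2.approxPolyDP(cv2.convexHull(c),8,True)[:,0];print(q.tolist());print("z.003",cast(p,q,.003)[:,:2].tolist());print("z.023",cast(p,q,.023)[:,:2].tolist())
E
python3 look.py w6
```

```text
clock: 7.15
position: [0.547, -0.0743, 0.0085]
tool_rot: [-3.134, 0.001, 1.491]
force: [-0.1, -0.4, -0.3]
grip_width: 0.0001
7.2 [ 0.5469 -0.0749  0.0085] [-0.0783 -1.1284  0.678 ]
[[28, 176], [150, 343], [136, 365], [68, 398], [0, 285], [0, 192]]
z.003 [[0.43051079100779, -0.017492147647490665], [0.46596355534247047, -0.0980984298556509], [0.45706179165302135, -0.10917690985287032], [0.4202099808465161, -0.12485707755853917], [0.4045115900870997, -0.06426272065046526], [0.41691049942406133, -0.023133575259986522]]
z.023 [[0.4444605791007084, -0.015673649091470333], [0.4759256156319095, -0.08721333469626903], [0.468025122540976, -0.09704570699119042], [0.4353184043194772, -0.11096216904804615], [0.4213857689384072, -0.05718346689386439], [0.4323900486484922, -0.020680528787496388]]
[[266, 21], [399, 28], [378, 340], [257, 333]]
z.003 [[0.5354629464286271, 0.03217616896560213], [0.5847512788220022, 0.02578821135282049], [0.5716133716264888, -0.10442706617601553], [0.5162845711477266, -0.09666220690405093]]
z.023 [[0.5376077135010164, 0.028407974048574983], [0.5813520930557146, 0.022738534065038372], [0.5696919379843658, -0.09283012584781729], [0.520586522342946, -0.08593865813755466]]
```

View pics/w6.png

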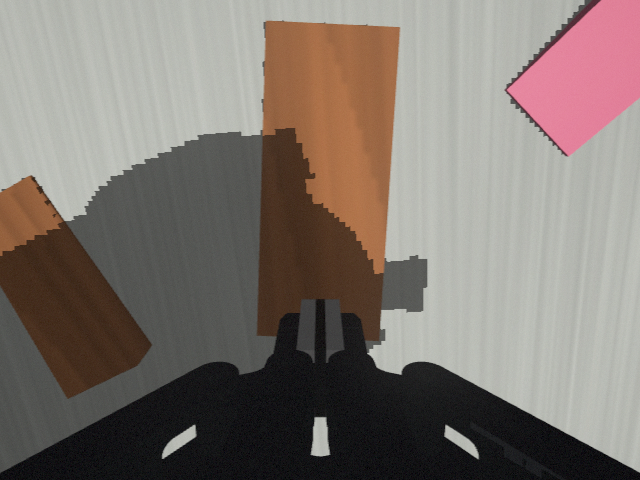

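The wedge still lies where it was, with its butt edge at row 337, under the tips in the picture. So the real fingertips seem to stand well above the reported TCP height. I'll retreat and find the true bench height by a gentle touch behind the wedge.

```bash
python3 -m jog '[{"delta_pos":[0,0,12],"spin":0,"claw":1},{"delta_pos":[0,0,20],"spin":0,"claw":1},{"delta_pos":[-3,-30,20],"spin":0,"claw":1},{"delta_pos":[-4,-54,20],"spin":0,"claw":1},{"delta_pos":[-4,-54,10],"spin":0,"claw":1},{"delta_pos":[-4,-54,0],"spin":0,"claw":1},{"delta_pos":[-4,-54,-4],"spin":0,"claw":1},{"delta_pos":[-4,-54,-4],"spin":0,"claw":1}]'
for i in 1 2 3; do python3 -m jog '[{"delta_pos":[0,0,-2],"spin":0,"claw":1},{"delta_pos":[0,0,-3],"spin":0,"claw":1},{"delta_pos":[0,0,-3],"spin":0,"claw":1}]'; done
python3 -c "
from h import *
im=eyes.grab_frame('scene');p=eyes.camera_params('scene');s=bot.observe();print(s['position'],s['force'],proj(p,s['position']))
cv2.imwrite('pics/sc7.png',cv2.resize(im[200:350,220:420],None,fx=4,fy=4,interpolation=cv2.INTER_CUBIC))"
```

```text
clock: 8.0
position: [0.5427, -0.1279, 0.0039]
tool_rot: [-3.133, 0.0, 1.492]
force: [-0.9, 0.3, 0.0]
grip_width: -0.0004
clock: 8.3
position: [0.5427, -0.1276, 0.0009]
tool_rot: [-3.133, 0.0, 1.493]
force: [0.9, 0.6, 0.1]
grip_width: 0.0002
clock: 8.6
position: [0.5427, -0.1277, -0.0022]
tool_rot: [-3.133, 0.0, 1.493]
force: [1.2, -0.1, 0.7]
grip_width: 0.0001
clock: 8.9
position: [0.5425, -0.1276, -0.0054]
tool_rot: [-3.133, 0.0, 1.493]
force: [0.5, 0.0, -0.6]
grip_width: 0.0
[ 0.54257148 -0.12763881 -0.00529393] [ 0.13696496 -0.53252202  0.5648762 ] [[295.76652312 320.48959706]]
```

View pics/sc7.png

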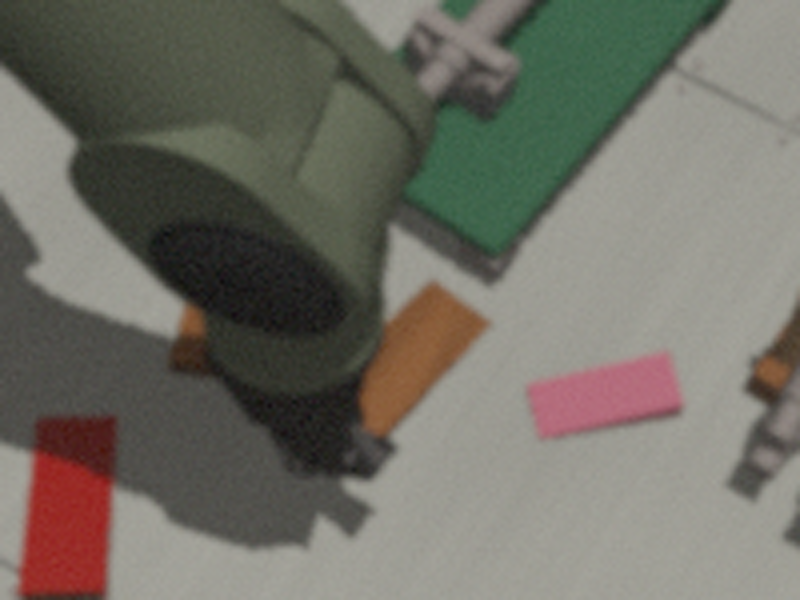

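The scene crop shows the fingers still clear of the bench behind the butt: tip shadow at (355,515), tips near (310,470). There was no contact even at a reported z of -5 mm, so the TCP reading has an offset. I'll continue gently to contact.

```bash
python3 -m jog '[{"delta_pos":[0,0,-2],"spin":0,"claw":1},{"delta_pos":[0,0,-4],"spin":0,"claw":1},{"delta_pos":[0,0,-4],"spin":0,"claw":1}]'
python3 -m jog '[{"delta_pos":[0,0,-1],"spin":0,"claw":1},{"delta_pos":[0,0,-2],"spin":0,"claw":1},{"delta_pos":[0,0,-2],"spin":0,"claw":1}]'
```

```text
clock: 9.25
position: [0.5424, -0.1276, -0.0096]
tool_rot: [-3.132, 0.0, 1.493]
force: [0.3, -0.7, 0.7]
grip_width: -0.0002
clock: 9.55
position: [0.5424, -0.1276, -0.0117]
tool_rot: [-3.132, 0.0, 1.493]
force: [0.1, 0.4, 0.0]
grip_width: -0.0
```

```bash
python3 -m jog '[{"delta_pos":[0,0,-1],"spin":0,"claw":1},{"delta_pos":[0,0,-2],"spin":0,"claw":1},{"delta_pos":[0,0,-2],"spin":0,"claw":1}]'
```

```text
clock: 9.85
position: [0.5423, -0.1276, -0.0139]
tool_rot: [-3.132, 0.0, 1.493]
force: [0.3, -0.5, -0.9]
grip_width: 0.0
```

```bash
python3 -m jog '[{"delta_pos":[0,0,-1],"spin":0,"claw":1},{"delta_pos":[0,0,-2],"spin":0,"claw":1},{"delta_pos":[0,0,-2],"spin":0,"claw":1}]'
```

```text
clock: 10.15
position: [0.5422, -0.1275, -0.016]
tool_rot: [-3.132, 0.0, 1.493]
force: [-0.2, -0.7, 0.7]
grip_width: -0.0003
```

```bash
python3 -m jog '[{"delta_pos":[0,0,-1],"spin":0,"claw":1},{"delta_pos":[0,0,-2],"spin":0,"claw":1},{"delta_pos":[0,0,-2],"spin":0,"claw":1}]'
```

```text
clock: 10.45
position: [0.5421, -0.1275, -0.0182]
tool_rot: [-3.132, 0.0, 1.493]
force: [0.2, -0.8, -0.9]
grip_width: 0.0003
```

```bash
python3 -m jog '[{"delta_pos":[0,0,-1],"spin":0,"claw":1},{"delta_pos":[0,0,-2],"spin":0,"claw":1},{"delta_pos":[0,0,-2],"spin":0,"claw":1}]'
```

```text
clock: 10.75
position: [0.542, -0.1275, -0.0203]
tool_rot: [-3.132, 0.0, 1.493]
force: [0.8, -0.5, 0.4]
grip_width: 0.0002
```

```bash
python3 -m jog '[{"delta_pos":[0,0,-1],"spin":0,"claw":1},{"delta_pos":[0,0,-3],"spin":0,"claw":1},{"delta_pos":[0,0,-3],"spin":0,"claw":1}]'
```

```text
clock: 11.05
position: [0.5419, -0.1275, -0.0236]
tool_rot: [-3.131, 0.0, 1.493]
force: [-0.9, -0.2, 0.4]
grip_width: -0.0001
```

```bash
python3 -m jog '[{"delta_pos":[0,0,-1],"spin":0,"claw":1},{"delta_pos":[0,0,-3],"spin":0,"claw":1},{"delta_pos":[0,0,-3],"spin":0,"claw":1}]'; python3 - <<'E'
from h import *
p=eyes.camera_params("wrist");im=eyes.grab_frame("wrist");cv2.imwrite("pics/w8.png",im)
E
```

```text
clock: 11.35
position: [0.5417, -0.1275, -0.0269]
tool_rot: [-3.131, 0.0, 1.493]
force: [1.3, 0.1, -0.1]
grip_width: 0.0002
```

```bash
python3 -m jog '[{"delta_pos":[0,0,-1],"spin":0,"claw":1},{"delta_pos":[0,0,-2],"spin":0,"claw":1},{"delta_pos":[0,0,-2],"spin":0,"claw":1}]'
```

```text
clock: 11.7
position: [0.5417, -0.1274, -0.0289]
tool_rot: [-3.131, 0.0, 1.493]
force: [0.4, -0.4, -0.4]
grip_width: 0.0001
```

```bash
python3 -m jog '[{"delta_pos":[0,0,-1],"spin":0,"claw":1},{"delta_pos":[0,0,-2],"spin":0,"claw":1},{"delta_pos":[0,0,-2],"spin":0,"claw":1}]'
```

```text
clock: 12.0
position: [0.5419, -0.1275, -0.0293]
tool_rot: [-3.131, 0.001, 1.493]
force: [-10.4, 1.5, 35.6]
grip_width: -0.0005
```

```bash
python3 -m jog '[{"delta_pos":[0,0,-1],"spin":0,"claw":1},{"delta_pos":[0,0,-2],"spin":0,"claw":1},{"delta_pos":[0,0,-2],"spin":0,"claw":1}]'; python3 - <<'E'
from h import *
p=eyes.camera_params("wrist");im=eyes.grab_frame("wrist");cv2.imwrite("pics/w8.png",im)
E
```

```text
clock: 12.3
position: [0.542, -0.1275, -0.0294]
tool_rot: [-3.132, 0.002, 1.493]
force: [-15.2, 3.2, 47.6]
grip_width: 0.0
```

View pics/w8.png

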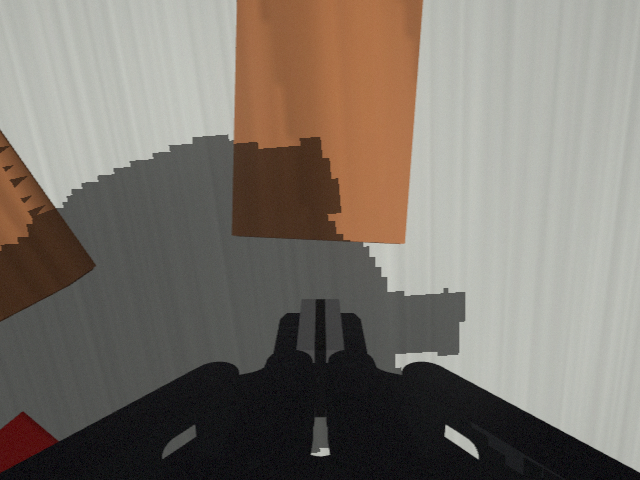

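Contact confirmed: the tips touch the bench at reported z = -29 mm, so the fingertips are 29 mm short of the nominal TCP. The camera casts still give the right sizes. The butt centre is at (318,239), in line with the tips at (320,299). I'll rise 10 mm and push.

```bash
python3 -m jog '[{"delta_pos":[0,0,5],"spin":0,"claw":1},{"delta_pos":[0,0,10],"spin":0,"claw":1},{"delta_pos":[0,0,10],"spin":0,"claw":1}]'
python3 -m jog '[{"delta_pos":[1,8,0],"spin":0,"claw":1},{"delta_pos":[1,16,0],"spin":0,"claw":1},{"delta_pos":[2,24,0],"spin":0,"claw":1},{"delta_pos":[3,32,0],"spin":0,"claw":1},{"delta_pos":[3,40,0],"spin":0,"claw":1},{"delta_pos":[4,46,0],"spin":0,"claw":1},{"delta_pos":[4,46,0],"spin":0,"claw":1}]'
python3 look.py w9
```

```text
clock: 12.65
position: [0.5424, -0.1277, -0.0189]
tool_rot: [-3.133, 0.002, 1.493]
force: [-0.3, -0.6, -0.6]
grip_width: 0.0002
clock: 13.35
position: [0.5466, -0.0805, -0.0188]
tool_rot: [-3.133, 0.002, 1.494]
force: [0.7, 1.3, -0.2]
grip_width: 0.0001
13.4 [ 0.5465 -0.0812 -0.0188] [ 0.2135 -0.7943 -0.3248]
[[0, 197], [123, 365], [104, 391], [24, 429], [0, 391]]
z.003 [[0.4369746100819083, -0.02796827595803371], [0.46645687740562414, -0.09862497939249297], [0.45609660721436157, -0.11010882461824516], [0.4179466357803233, -0.1262743231807583], [0.4132558799220998, -0.10712011447534898]]
z.023 [[0.45256582706730214, -0.02521746885117789], [0.47812713566439435, -0.08647726888998329], [0.4691447171617613, -0.09643383391510833], [0.4360684553502665, -0.1104494214153905], [0.43200154093255405, -0.09384260368742584]]
[[404, 0], [392, 308], [243, 306], [240, 0]]
z.003 [[0.5812133209488067, 0.02333923663338299], [0.5745076774570137, -0.08131387866502143], [0.5178604631632688, -0.07637869006988914], [0.5303780187457672, 0.027378498155035177]]
z.023 [[0.5776216838517546, 0.0192664627371984], [0.57180784936088, -0.07146843720849655], [0.5226943632836657, -0.06718959809209146], [0.5335471615984042, 0.022768527525012648]]
```

The wedge is now moving: butt at y≈-0.069, square to the stand within 0.5°, lateral error about 0. About 42 mm remain.

```bash
python3 -m jog '[{"delta_pos":[0,6,0],"spin":0,"claw":1},{"delta_pos":[1,13,0],"spin":0,"claw":1},{"delta_pos":[1,20,0],"spin":0,"claw":1},{"delta_pos":[2,26,0],"spin":0,"claw":1},{"delta_pos":[3,31,0],"spin":0,"claw":1},{"delta_pos":[3,33,0],"spin":0,"claw":1},{"delta_pos":[3,33,0],"spin":0,"claw":1}]'
python3 look.py w10 | grep -A2 '3[0-9][0-9], 3'
```

```text
clock: 14.1
position: [0.5495, -0.0479, -0.0189]
tool_rot: [-3.133, 0.002, 1.494]
force: [-0.0, 0.5, 0.3]
grip_width: 0.0
[[400, 0], [393, 307], [244, 307], [236, 10]]
z.003 [[0.582915932658759, 0.05598434532084126], [0.5778268953979139, -0.04835602044745549], [0.5211234286166508, -0.044247880809198184], [0.5317156241826533, 0.05725419765926426]]
z.023 [[0.5794899138359031, 0.05190587062483677], [0.5750778685536694, -0.0385541505812375], [0.5259176344513512, -0.03499251462129163], [0.5351007557531035, 0.05300679516747654]]
```

```bash
python3 -m jog '[{"delta_pos":[0,2,0],"spin":0,"claw":1},{"delta_pos":[0,4,0],"spin":0,"claw":1},{"delta_pos":[0,6,0],"spin":0,"claw":1},{"delta_pos":[0,6,0],"spin":0,"claw":1}]'
```

```text
clock: 14.55
position: [0.5495, -0.0419, -0.0189]
tool_rot: [-3.133, 0.002, 1.494]
force: [0.5, 0.0, 0.3]
grip_width: 0.0001
```

```bash
python3 -m jog '[{"delta_pos":[0,1,0],"spin":0,"claw":1},{"delta_pos":[0,2,0],"spin":0,"claw":1},{"delta_pos":[0,2,0],"spin":0,"claw":1}]'
```

```text
clock: 14.85
position: [0.5495, -0.0398, -0.0189]
tool_rot: [-3.133, 0.002, 1.494]
force: [0.5, -0.3, -0.7]
grip_width: -0.0002
```

```bash
python3 -m jog '[{"delta_pos":[0,1,0],"spin":0,"claw":1},{"delta_pos":[0,2,0],"spin":0,"claw":1},{"delta_pos":[0,2,0],"spin":0,"claw":1}]'
```

```text
clock: 15.15
position: [0.5494, -0.0386, -0.0189]
tool_rot: [-3.132, 0.003, 1.493]
force: [0.4, -5.2, 1.3]
grip_width: -0.0003
```

```bash
python3 -m jog '[{"delta_pos":[0,1,0],"spin":0,"claw":1},{"delta_pos":[0,1,0],"spin":0,"claw":1}]'
```

```text
clock: 15.35
position: [0.5493, -0.0386, -0.0189]
tool_rot: [-3.132, 0.004, 1.492]
force: [0.6, -5.5, 0.3]
grip_width: -0.0004
```

```bash
python3 -m jog '[{"delta_pos":[0,1,0],"spin":0,"claw":1},{"delta_pos":[0,1,0],"spin":0,"claw":1}]'
```

```text
clock: 15.55
position: [0.5493, -0.0387, -0.0188]
tool_rot: [-3.132, 0.006, 1.492]
force: [0.4, -6.3, 0.9]
grip_width: 0.0001
```

Contact was met at the predicted place, with 6 N so far. A little more to reach 8 N.

```bash
python3 -m jog '[{"delta_pos":[0,1,0],"spin":0,"claw":1},{"delta_pos":[0,2,0],"spin":0,"claw":1},{"delta_pos":[0,2,0],"spin":0,"claw":1}]'
```

```text
clock: 15.85
position: [0.5491, -0.0383, -0.0188]
tool_rot: [-3.132, 0.007, 1.49]
force: [0.1, -9.8, 0.2]
grip_width: 0.0001
```

Snug at about 9.8 N. I'll back off, rise, and check the wedge and stand.

```bash
python3 -m jog '[{"delta_pos":[0,-4,0],"spin":0,"claw":1},{"delta_pos":[-2,-20,0],"spin":0,"claw":1},{"delta_pos":[-2,-30,5],"spin":0,"claw":1},{"delta_pos":[-2,-30,50],"spin":0,"claw":1},{"delta_pos":[-2,-30,95],"spin":0,"claw":1},{"delta_pos":[-2,-30,140],"spin":0,"claw":1},{"delta_pos":[-2,-30,170],"spin":0,"claw":1},{"delta_pos":[-2,-30,170],"spin":0,"claw":1}]'
python3 - <<'E'
from h import *
np.set_printoptions(precision=4,suppress=True)
p=eyes.camera_params("wrist");im=eyes.grab_frame("wrist");cv2.imwrite("pics/w11.png",im)
for nm,m,z in(("green",green(im),.05),("wood",wood(im),.023)):
    for c in blobs(m,1500):
        q=cv2.approxPolyDP(cv2.convexHull(c),6,True)[:,0];print(nm,q.tolist());
        print(cast(p,q,z)[:,:2].tolist())
E
```

```text
clock: 16.65
position: [0.5491, -0.0685, 0.1557]
tool_rot: [-3.138, 0.007, 1.49]
force: [-0.1, -0.4, -0.9]
grip_width: 0.0
green [[344, 22], [321, 32], [120, 39], [93, 27], [88, 0], [344, 0]]
[[0.5726495953770916, 0.0517448663147953], [0.5589123376970158, 0.04756844839767422], [0.4407702496007451, 0.05349675112856988], [0.42642241121615587, 0.061099361327984145], [0.42688520247774464, 0.07517647708742396], [0.5733853759826002, 0.06312214736680458]]
wood [[154, 155], [218, 254], [174, 282], [115, 178]]
[[0.43707146850003264, -0.016520599352870053], [0.47053908411458006, -0.09224061915195968], [0.4336977288143117, -0.11190820631068417], [0.4063987140044427, -0.03013403247536309]]
wood [[354, 0], [352, 158], [283, 158], [281, 34]]
[[0.5813261832389434, 0.06819300935269443], [0.5742777701530715, -0.02967557793717034], [0.5263882750025064, -0.025806420033547436], [0.5334752480336206, 0.05257606568730262]]
```

View pics/w11.png

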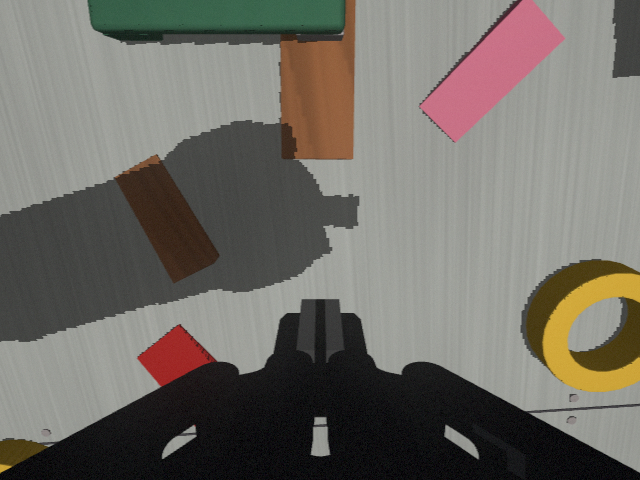

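The wedge butt is at rows 155–158, y≈-0.0277 (goal -0.0276), with the toe under the bed corner at (344,35). The bed is unshifted within the measuring error. Now I'll go over the press spot.

```bash
python3 -m jog '[{"delta_pos":[2,40,0],"spin":0,"claw":1},{"delta_pos":[4,85,0],"spin":0,"claw":1},{"delta_pos":[7,125,0],"spin":0,"claw":1},{"delta_pos":[8,136,0],"spin":0,"claw":1},{"delta_pos":[8,136,-40],"spin":0,"claw":1},{"delta_pos":[8,136,-80],"spin":0,"claw":1},{"delta_pos":[8,136,-115],"spin":0,"claw":1},{"delta_pos":[8,136,-115],"spin":0,"claw":1}]'
python3 -m jog '[{"delta_pos":[0,0,-4],"spin":0,"claw":1},{"delta_pos":[0,0,-8],"spin":0,"claw":1},{"delta_pos":[0,0,-12],"spin":0,"claw":1},{"delta_pos":[0,0,-12],"spin":0,"claw":1}]'
```

```text
clock: 17.5
position: [0.553, 0.0667, 0.0341]
tool_rot: [-3.128, 0.009, 1.49]
force: [-0.6, 0.6, 1.3]
grip_width: -0.0001
clock: 17.9
position: [0.5533, 0.0665, 0.0226]
tool_rot: [-3.129, 0.009, 1.49]
force: [-0.4, 0.2, -0.1]
grip_width: -0.0002
```

```bash
python3 -m jog '[{"delta_pos":[4,0,0],"spin":0,"claw":1},{"delta_pos":[4,0,-1],"spin":0,"claw":1},{"delta_pos":[4,0,-1],"spin":0,"claw":1}]'
```

```text
clock: 18.2
position: [0.5575, 0.0665, 0.0218]
tool_rot: [-3.13, 0.009, 1.49]
force: [0.5, -0.1, -0.1]
grip_width: 0.0
```

```bash
python3 -m jog '[{"delta_pos":[0,0,-1],"spin":0,"claw":1},{"delta_pos":[0,0,-1],"spin":0,"claw":1}]'
```

```text
clock: 18.4
position: [0.5576, 0.0666, 0.0209]
tool_rot: [-3.13, 0.009, 1.49]
force: [-0.2, 0.2, 2.4]
grip_width: -0.0001
```

```bash
python3 -m jog '[{"delta_pos":[0,0,-1],"spin":0,"claw":1},{"delta_pos":[0,0,-1],"spin":0,"claw":1}]'
```

```text
clock: 18.6
position: [0.5577, 0.0665, 0.0206]
tool_rot: [-3.13, 0.009, 1.49]
force: [-4.9, -2.1, 17.9]
grip_width: -0.0001
```

```bash
python3 -m jog '[{"delta_pos":[0,0,0],"spin":0,"claw":1},{"delta_pos":[0,0,0],"spin":0,"claw":1},{"delta_pos":[0,0,0],"spin":0,"claw":1}]'
```

```text
clock: 18.9
position: [0.5578, 0.0666, 0.0208]
tool_rot: [-3.13, 0.009, 1.49]
force: [-1.1, 0.0, 7.8]
grip_width: -0.0001
```

```bash
python3 -m jog '[{"delta_pos":[0,0,-0.7],"spin":0,"claw":1},{"delta_pos":[0,0,-0.7],"spin":0,"claw":1},{"delta_pos":[0,0,-0.7],"spin":0,"claw":1},{"delta_pos":[0,0,-0.7],"spin":0,"claw":1},{"delta_pos":[0,0,-0.7],"spin":0,"claw":1},{"delta_pos":[0,0,-0.7],"spin":0,"claw":1},{"delta_pos":[0,0,-0.7],"spin":0,"claw":1},{"delta_pos":[0,0,-0.7],"spin":0,"claw":1}]'
```

```text
clock: 19.7
position: [0.5579, 0.0666, 0.0206]
tool_rot: [-3.131, 0.01, 1.49]
force: [-4.9, -1.0, 17.6]
grip_width: -0.0003
```

Held at about 17 N for 0.8 s and solid. The height stayed at 20.6 mm reported, so the corner does not sink. I'll let go, retreat and check.

```bash
python3 -m jog '[{"delta_pos":[0,0,3],"spin":0,"claw":1},{"delta_pos":[0,0,40],"spin":0,"claw":1},{"delta_pos":[0,0,85],"spin":0,"claw":1},{"delta_pos":[0,0,130],"spin":0,"claw":1},{"delta_pos":[-3,-45,140],"spin":0,"claw":1},{"delta_pos":[-6,-90,140],"spin":0,"claw":1},{"delta_pos":[-8,-135,140],"spin":0,"claw":1},{"delta_pos":[-8,-135,140],"spin":0,"claw":1}]'
python3 - <<'E'
from h import *
np.set_printoptions(precision=4,suppress=True)
p=eyes.camera_params("wrist");im=eyes.grab_frame("wrist");cv2.imwrite("pics/w12.png",im)
for nm,m,z in(("green",green(im),.05),("wood",wood(im),.023)):
    for c in blobs(m,1500):
        q=cv2.approxPolyDP(cv2.convexHull(c),6,True)[:,0];print(nm,q.tolist());print(cast(p,q,z)[:,:2].tolist())
p=eyes.camera_params("top");i1=eyes.grab_frame("top")
i0=cv2.imread("pics/top0.png")
for nm,im in(("before",i0),("after",i1)):
    h=cv2.cvtColor(im,cv2.COLOR_BGR2HSV)
    for c in blobs(green(im),1000):print(nm,"green",cv2.boundingRect(c))
    for t,m in(("yellow",cv2.inRange(h,(18,150,80),(32,255,255))),("pink/red",cv2.inRange(h,(165,90,60),(180,255,255))|cv2.inRange(h,(0,200,80),(3,255,255)))):
        print(nm,t,[np.round(cv2.minAreaRect(c)[0],1).tolist() for c in blobs(m,200)])
E
```

```text
clock: 20.5
position: [0.5491, -0.0752, 0.1604]
tool_rot: [-3.13, 0.012, 1.482]
force: [-0.2, 0.0, -0.5]
grip_width: -0.0
green [[343, 1], [342, 15], [152, 29], [106, 24], [92, 5]]
[[0.5730076555046599, 0.056056135181164285], [0.5718904358716795, 0.048803136875609734], [0.4588329875542328, 0.05162523329679856], [0.43206156632001347, 0.05677188873106479], [0.42623635378824987, 0.06743507624736003]]
wood [[157, 145], [220, 243], [178, 271], [118, 168]]
[[0.43756855860760724, -0.01672401552279134], [0.4704057261484249, -0.09219645892694318], [0.4344906565405384, -0.11186024353429042], [0.4063515892161797, -0.03016753923818439]]
wood [[354, 0], [352, 146], [284, 147], [281, 23]]
[[0.5814442703478762, 0.061390915137519785], [0.5741119992169396, -0.029438948002357135], [0.5265466324334092, -0.025941884464104382], [0.5335731014615565, 0.05246692605053484]]
before green (217, 215, 100, 57)
before yellow [[441.5, 332.5], [480.0, 278.5], [390.5, 161.0]]
before pink/red [[407.2, 268.8], [326.3, 192.3]]
after green (217, 215, 100, 57)
after yellow [[480.0, 278.5], [392.7, 158.0]]
after pink/red [[326.3, 192.3]]
```

```bash
python3 -c "
from workcell import bot
print(bot.job_done())"
```

```text
the job is handed in; nothing more can be done
None
```

The oak wedge is snug under the bare foot, the corner above it held firm when pressed, and I handed the job in at about 20.6 s.

- **Wedge:** I pushed the large oak wedge on its butt with shut fingertips until the push reached 9.8 N, slightly over the 8 N given as snug. The butt stopped at y = -27.7 mm against a predicted -27.6 mm.
- **Press test:** I leaned on the bed corner with about 17.5 N for 0.8 s. The fingertip height moved by no more than 0.3 mm between readings. Then I let go and retreated clear.
- **Last checks:** The wedge had not moved after the press. The bed's outline in the top view is identical before and after. The pink piece and the bronze end bell had not moved.
- **Not confirmed:** The last top view did not show one yellow ring or the red piece, most likely because the arm covered them. The other ring read 2–3 px off, perhaps partly covered. I did not re-measure the seal or the mallet. No contact was felt near any of them.
- **Disagreement:** The real fingertips are 29 mm shorter than the reported TCP. Because of this, my first two pushes passed above the wedge without moving it. Finding the bench by touch put up to 48 N on the fingertips.

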